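# Pack the channel lengths and shut the box

### The job

Pack the three short lengths of aluminium channel in the wooden box and shut its lid fully. Tip the one that stands on its side in the box over onto its back, so that it lies legs up like its neighbour, then set the one from the bench in legs down, straddling the two inner legs of the other two so that all three interlock below the rim, and close the lid. Leave the jar, the buckle and the tin where they are.

Things in the scene. Friction and masses are not known exactly. Their poses are not given: they have to be found in the camera images.
- box: Open wooden box fixed to the bench, 148 (x) x 166 (y) x 38 mm high outside, walls and floor 8 mm thick: inside 132 (x) x 150 (y) x 30 mm deep. Origin: centre of its underside on the bench; z up, x towards the side where the lid is hinged (the box stands sideways to the robot, hinge roughly to its left), y along the hinge. Its rim is 38 mm and its inner floor 8 mm above the bench. Its clear inside spans x -66..66 and y -75..75 mm in this frame.
- lid (a joint): Angle of the flat wooden lid (148 x 166 x 9 mm): 0 shut, growing as it opens, about 1.57 standing upright, at most 1.85. It turns about the hinge on the box's +x top edge and its stiff hinge keeps it at whatever angle it is left; about 3 N at its free edge moves it. Pushed back past upright at the start.
- lid_edge (a point): Middle of the lid's free edge, on its outer face (the upper face when shut), 148 mm from the hinge line.
- lid_hinge (a point): Middle of the lid's hinge line: at the box's +x top edge, 74 mm from the box's centre and 38 mm above the bench, on the lid's inner (under) face.
- chan_a: Length of U-section aluminium channel, 120 mm long, 60 mm wide over the legs, 20 mm high over the web, all walls 4 mm thick (52 mm clear between the legs), about 0.12 kg. Origin: centre of the web's outer face; x along the length, y across the web, z from the web towards the leg tips. It lies legs up (z up) on the box's floor, lengthwise along the box's x, within a few mm of the box's -y wall.
- chan_b: The same channel section, same frame. It stands on its side in the other half of the box, on the outer face of one leg, beside chan_a: its 60 mm web is upright, facing the box's +y wall about 62 mm away, and its open side (z) faces chan_a, so it stands 60 mm above the inner floor and 30 mm above the rim, on a base 20 mm wide. A light push (under 1 N) at its top towards +y of the box tips it over.
- chan_c: The same channel section, same frame. It lies on the bench beside the box, legs down (z down), so its origin is 20 mm above the bench at the centre of its flat top. Nested legs down over the inner legs of the other two, its leg tips stand on their webs and its top is 24 mm above the inner floor (32 mm above the bench).
- bottle: Bystander: green jar with a steel cap, 54 mm across, 105 mm high; origin at the centre of its underside.
- buckle: Bystander: heart-shaped engraved silver buckle lying flat, about 65 mm long, 70 mm wide, 10 mm thick; origin under its middle.
- tin: Bystander: flat round dark tin, 64 mm across, 22 mm high; origin at the centre of its underside.
Mind the look-alikes: they are no part of the job. Leave any green look-alike of the chan_b alone. What is shaped like the chan_c but green or orange is not meant.

How it is judged (in metres and radians):
On the way, in this order (a step that is already met when the one before it is completed fails the run):
1. the channel that stood on its side lies on its back, legs up, on the box's floor (angle between chan_b's own z axis and vertical below 0.08 rad and z of chan_b in the frame of box below 0.013 m), for 0.2 s.
2. the third channel sits legs down, nested over the inner legs of the other two (angle between chan_c's own z axis and vertical above 3.06 rad and z of chan_c in the frame of box between 0.0285 and 0.0355 m), for 0.2 s.
At the end, for the whole second after the job is handed in: The lid is shut (within 0.03 rad, about 4 mm at its edge); the two channels of the box lie flat on its floor, legs up, and the third lies level, legs down, nested in them with its top 24 mm above the inner floor (+-3.5 mm); all are at rest (all of step 1 and all of step 2 and value of joint lid below 0.03 rad and angle between chan_a's own z axis and vertical below 0.08 rad and z of chan_a in the frame of box between 0.004 and 0.013 m and z of chan_b in the frame of box above 0.004 m and horizontal distance between each of chan_a, chan_b and box below 0.06 m and horizontal distance between chan_c and box below 0.04 m and linear speed of each of chan_c, chan_b, chan_a below 0.02 m/s); the robot touches nothing.
It fails at once if the jar, the buckle or the tin is moved more than 30 mm (distance of any of bottle, buckle, tin from where it was at the start of the episode above 0.03 m).
It fails at once if the jar is knocked over (angle between bottle's own z axis and vertical above 0.5 rad).
It also fails if it takes over 70 s, if anything falls off the work surface, if the arm or the gripper's body presses on something with over 40 N, if the wrist force passes 120 N, or if a joint passes its speed limit or range.

### The arm

A 7-joint arm with a two-finger parallel gripper is mounted at the origin on the work surface. World frame = base frame: x ahead of the robot, y to its left, z up, the work surface at z = 0. Lengths are in mm, angles in rad, forces in N, time in s.
With the tool pointing down it reaches from about 425 to 925 mm from the base axis. Payload 6.8 kg.
Tool frame: the origin (TCP) lies midway between the tips of the shut fingers; the grasp point (between the pads) lies 19 mm behind it; z points along the fingers, y is the line along which they close (so a half turn about z gives the same grasp; the last joint's range is limited). The gripper opens to 85 mm and grips with 20 to 120 N. Pads are 22 mm wide; open, the fingers measure 114 mm over their backs; the gripper's body (76 mm by 85 mm) begins 54 mm behind the grasp point. The pads swing forward as they close: fully open they stand 13 mm farther back than shut.
Start: joints at [-1.249, 0.477, 0.022, 1.555, -0.011, 1.109, -0.083], TCP at [281.264, 613.627, 231.308] pointing down, gripper open.
Joint ranges: [-2.96, 2.96], [-0.34, 2.1], [-1.41, 1.46], [0.24, 2.44], [-1.37, 4.51], [0.17, 1.92], [-2.96, 2.96]. Speed limits (rad/s): [2.39, 2.39, 3.14, 3.14, 3.14, 3.14, 3.14].

### API

Orientations are given as a unit quaternion [w, x, y, z].
In Python, from station import manip gives the robot as it stands.
- The arm moves only by the shell command python3 -m inch 'ROWS' [FORCE]. ROWS is JSON, one flat list of numbers, 5 for each row, row after row: the shift along the tool's x, y, z as a fraction of full scale, then the turn about the tool's z as a fraction of full scale, then the finger opening in mm, from 0 to 85.4. In form: [dx, dy, dz, turn, hand, dx, dy, dz, turn, hand, ...]. A call has 1 to 20 rows; each row is the pose to reach, as a shift and turn from the pose commanded when the call began, along the tool's axes at that moment; what a row does not reach only later rows make up. Full scale, the value 1, is 0.8 m for a shift and 30 degrees for a turn. A row lasts 1/10 s, in which the tool goes at most 50 mm and 8.59 degrees, less where a joint would pass 70% of its speed; a pose out of reach is approached as far as the arm can. A call with a number of a shift or a turn outside -1 to 1 is refused whole. A call with a gripper value outside its range is refused whole. The fingers move at their own pace and stop on an object; FORCE is the grip in N (left out, the last holds). Time passes only in rows, so rows that repeat a pose let the fingers close. It gives the time, the measured TCP pose, the force, the opening and the grip force at its end, in the units of the state.
- manip.sense(): the state, without advancing time (a new reading comes with each control period).
- manip.camera(name): name is "scene" or "top" or "wrist"; returns a dict with "image" (384x512x3 uint8, blue, green, red), "fx", "fy", "cx", "cy" (pixels), "origin" and "rotation" of the camera in the world; the wrist camera has in their place "T_tool_cam" (4x4, takes a point from camera to tool coordinates, whose origin is the TCP and whose axes are the flange's). Camera axes: x right, y down, z forward; pixel columns grow to the right and rows downward; lengths in mm; the calibration is good to about 2 mm. A picture is of the moment at which its call begins: read the wrist's pose just before it. There is no depth.
- manip.job_done(): hands the job in; it is judged then, once.
The state is a dict: "clock": time; "joint_positions": joint angles; "qd": joint speeds; "joint_torque": joint torques, N m; "tcp_pos": TCP position; "orientation": TCP orientation; "contact_force": force on the tool from outside, world axes, zero at the start; "moment": the same for the moment, N m; "gripper_width": finger opening in mm; "grip_force": force on a finger pad.
Only numpy, scipy, OpenCV 4.12 (cv2) and the standard library are available. Lean on these libraries where they do the work, as an engineer would, in place of code of your own. Each camera call takes 0.05 s, during which the arm holds its last target. There are 200 camera calls.

## Working session

There is one attempt and no reset: what is moved stays moved. The work goes in short steps, Python scripts to look and compute and a shell command to move; the robot and the scene stay as the last step left them, time stands still between calls to the robot, and variables do not carry over. Pictures are saved under pics/ and viewed, at most 10 in all, crops included, and the job is handed in when it is done.

```bash
mkdir -p pics; ls
python3 - <<'E'
from station import manip
import cv2
s=manip.sense();print({k:s[k] for k in ("clock","tcp_pos","orientation","gripper_width","contact_force")})
for n in ("scene","top"):
    c=manip.camera(n);cv2.imwrite(f"pics/{n}0.png",cv2.resize(c["image"],(800,600),interpolation=cv2.INTER_CUBIC))
    print(n,c["fx"],c["fy"],c["cx"],c["cy"],c["origin"],c["rotation"])
E
```

```text
pics
{'clock': 0.0, 'tcp_pos': array([281.01268256, 613.06889086, 230.3159346 ]), 'orientation': array([-1.35525081e-04,  2.13217005e-01,  9.77004433e-01, -9.10428059e-04]), 'gripper_width': 85.31424055798209, 'contact_force': array([ 0.53579772, -0.30884437, -0.06621934])}
scene 439.38096280126786 439.38096280126786 255.50228820945307 188.66628089847927 [1226.87997692  295.37105262 1106.32778059] [-0.15639715  0.49513241  0.8176716  -0.24859   ]
top 406.80520258160374 406.80520258160374 245.06004977010215 186.61312510544823 [ 298.37277603  -28.31787686 1461.87228796] [-0.07738075  0.71137014 -0.69444959  0.07552823]
```

View pics/scene0.png

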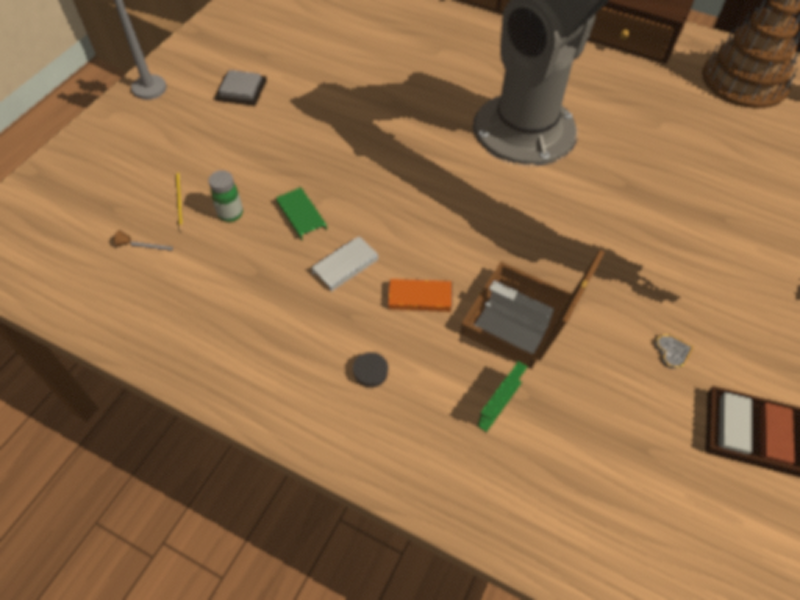

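View pics/top0.png

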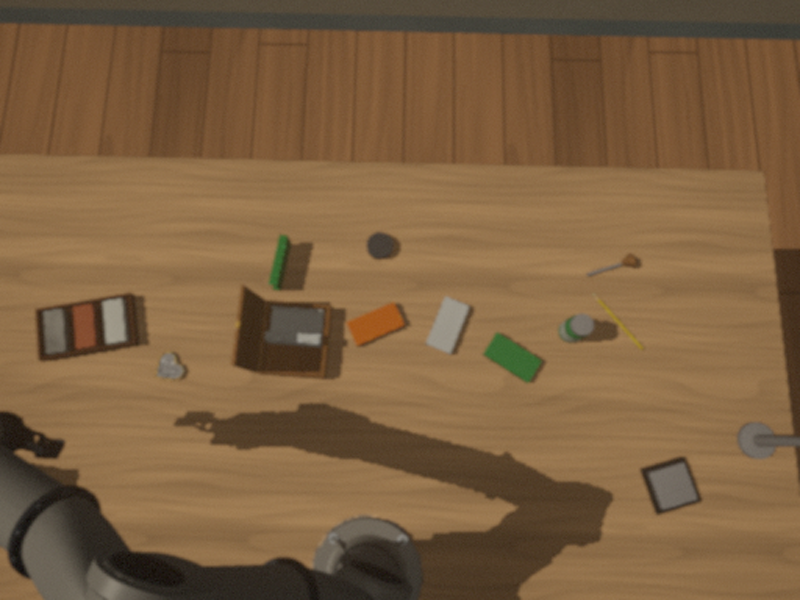

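```bash
cat > h.py <<'E'
import numpy as np,cv2
from scipy.spatial.transform import Rotation as R
from station import manip
def rot(q): return R.from_quat(np.roll(np.asarray(q,float),-1))
def ray(c,u,v,z):
    """pixel -> world point on plane z"""
    d=rot(c["rotation"]).apply([(u-c["cx"])/c["fx"],(v-c["cy"])/c["fy"],1.])
    return c["origin"]+d*(z-c["origin"][2])/d[2]
def proj(c,p):
    q=rot(c["rotation"]).inv().apply(np.asarray(p,float)-c["origin"])
    return np.c_[q[...,0]/q[...,2]*c["fx"]+c["cx"],q[...,1]/q[...,2]*c["fy"]+c["cy"]]
def crop(im,u0,v0,w,h,s,name): cv2.imwrite(name,cv2.resize(im[v0:v0+h,u0:u0+w],None,fx=s,fy=s,interpolation=cv2.INTER_CUBIC))
E
python3 - <<'E'
from h import *
a=manip.camera("top")["image"];b=manip.camera("scene")["image"]
A=cv2.resize(a[180:250,145:310],None,fx=4.8,fy=4.8,interpolation=cv2.INTER_CUBIC)
B=cv2.resize(b[145:240,195:395],None,fx=2.64*1.5,fy=2.64*1.0,interpolation=cv2.INTER_CUBIC)
B=cv2.resize(b[150:235,195:392],None,fx=4,fy=3,interpolation=cv2.INTER_CUBIC)
out=np.zeros((A.shape[0]+B.shape[0],800,3),np.uint8);out[:A.shape[0],:A.shape[1]]=A;out[A.shape[0]:,:B.shape[1]]=B
print(A.shape,B.shape);cv2.imwrite("pics/crop1.png",out)
E
```

```text
(336, 792, 3) (255, 788, 3)
```

View pics/crop1.png

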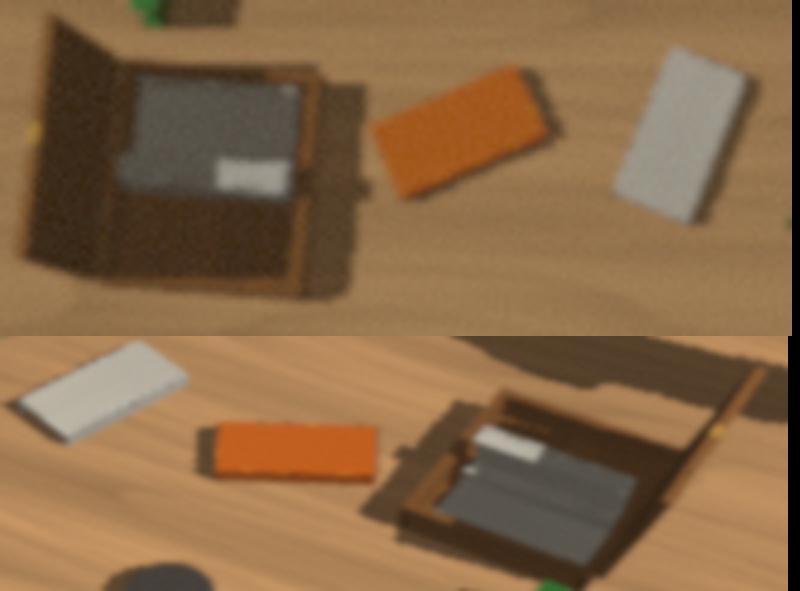

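Run:
```python
from h import *
c=manip.camera("top")
np.set_printoptions(precision=1,suppress=True)
def P(l,z): 
    r=np.array([ray(c,145+u/4.8-.5+.1,180+v/4.8-.4,z)[:2] for u,v in l]);print(r);return r
b=P([(320,67),(302,295),(118,62),(97,275)],38)
d=P([(675,46),(748,72),(690,222),(613,190)],20);print("c centre",d.mean(0), np.degrees(np.arctan2(*((d[0]+d[1]-d[2]-d[3])[::-1]))), np.linalg.norm(d-np.roll(d,1,0),axis=1))
P([(120,157),(290,160),(290,197),(118,192)],68)
w=manip.camera("wrist");print(w["T_tool_cam"],w["fx"],w["cx"],w["cy"])
print(rot(manip.sense()["orientation"]).as_matrix())
for n,uv in dict(bottle=(578,327),tin=(381,246),buckle=(171,367)).items():print(n,ray(c,uv[0]*.64,uv[1]*.64,20 if n!="bottle" else 60))
```

```text
[[583.4  99.3]
 [414.6 105.2]
 [583.6 249.7]
 [425.4 254.8]]
[[ 609.7 -166.4]
 [ 591.  -221.4]
 [ 476.7 -177.9]
 [ 499.1 -120.7]]
c centre [ 544.1 -171.6] -21.652028881959968 [119.6  58.1 122.3  61.5]
[[507.8 237.9]
 [508.6 115.3]
 [481.8 114.1]
 [482.4 237.8]]
[[   0.    -1.    -0.3   74.6]
 [   1.     0.    -0.    -0.7]
 [   0.    -0.3    1.  -142.8]
 [   0.     0.     0.     1. ]] 344.7322890126725 254.05029818150217 195.23144191849914
[[-0.9  0.4 -0. ]
 [ 0.4  0.9 -0. ]
 [ 0.  -0.  -1. ]]
bottle [ 536.5 -457.9   60. ]
tin [725.7 -13.5  20. ]
buckle [429.4 454.7  20. ]
```

```bash
python3 -m inch '[-0.511,-0.367,0,0,0,-0.511,-0.367,0,0,0,-0.511,-0.367,0,0,0,-0.511,-0.367,0,0,0,-0.511,-0.367,0,0,0,-0.511,-0.367,0,0,0,-0.511,-0.367,0,0,0,-0.511,-0.367,0,0,0,-0.511,-0.367,0,0,0,-0.511,-0.367,0,0,0,-0.511,-0.367,0,0,0,-0.511,-0.367,0,0,0,-0.511,-0.367,0,0,0]'
python3 - <<'E'
from h import *
s=manip.sense();print(s["tcp_pos"],s["orientation"],s["clock"])
c=manip.camera("wrist");cv2.imwrite("pics/w1.png",cv2.resize(c["image"],(800,600),interpolation=cv2.INTER_CUBIC))
E
```

```text
clock: 1.6
tcp_pos: [529.9, 177.9, 231.2]
orientation: [-0.0, 0.212, 0.977, 0.0]
contact_force: [-0.0, -0.1, -0.1]
gripper_width: 0.0
grip_force: 0.0
[529.88396685 177.8530604  231.21495942] [-3.36327080e-04  2.12445308e-01  9.77172846e-01  3.26886282e-04] 1.6
```

View pics/w1.png

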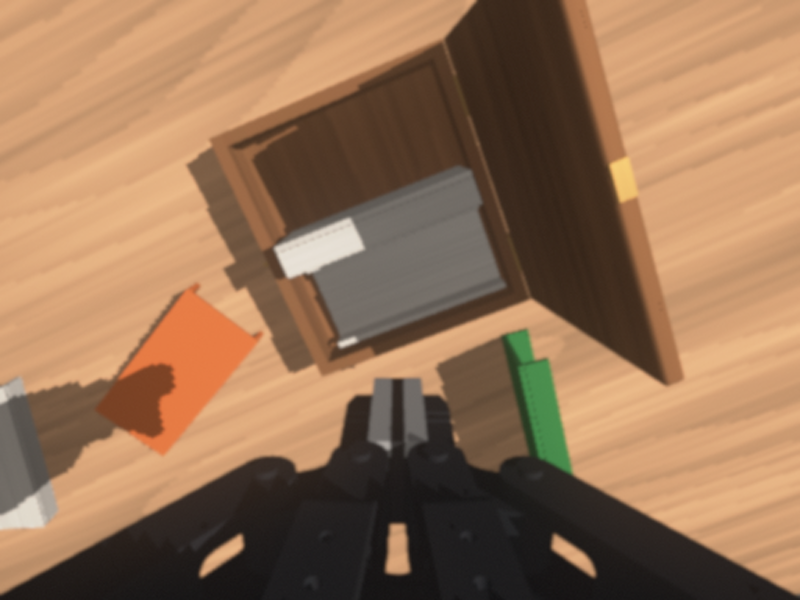

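```bash
cat >> h.py <<'E'
def wcam():
    """wrist camera with world pose"""
    s=manip.sense();c=manip.camera("wrist");r=rot(s["orientation"]);T=np.array(c["T_tool_cam"])
    c["origin"]=s["tcp_pos"]+r.apply(T[:3,3]);c["rotation"]=np.roll((r*R.from_matrix(T[:3,:3])).as_quat(),1);return c
E
python3 - <<'E'
from h import *
np.set_printoptions(precision=1,suppress=True)
c=wcam();P=lambda l,z:np.array([ray(c,(u+.5)*.64-.5,(v+.5)*.64-.5,z)[:2] for u,v in l])
b=P([(211,140),(442,42),(527,298),(322,374)],38);print("box",b,b.mean(0),np.linalg.norm(b-np.roll(b,1,0),axis=1))
e=(b[1]+b[2]-b[0]-b[3]);print("box x yaw",np.degrees(np.arctan2(e[1],e[0])), "side", np.degrees(np.arctan2(*(b[0]-b[3])[::-1])),np.degrees(np.arctan2(*(b[1]-b[2])[::-1])))
print("b top",P([(274,245),(468,167),(481,203),(287,278)],68))
print("a far leg end", P([(338,345),(500,290)],28))
E
```

```text
box [[415.3 107.5]
 [423.4 253.7]
 [585.5 244.8]
 [578.4  99.3]] [500.7 176.3] [163.3 146.5 162.4 145.7]
box x yaw 87.03648224885602 side 177.12985036491506 176.8405797889793
b top [[484.5 120.3]
 [490.4 238.2]
 [511.5 237.4]
 [504.9 117.9]]
a far leg end [[567.1 115.8]
 [576.5 231.4]]
```

```bash
python3 -m inch '[-0.005,0.013,0.04,0,0,-0.005,0.013,0.1,0,0,-0.005,0.013,0.16,0,0,-0.005,0.013,0.219,0,0,-0.005,0.013,0.219,0,0]'
python3 -m inch '[0.012,-0.005,0,0,0,0.018,-0.007,0,0,0,0.023,-0.009,0,0,0,0.028,-0.011,0,0,0,0.033,-0.013,0,0,0,0.038,-0.015,0,0,0,0.043,-0.017,0,0,0,0.048,-0.019,0,0,0,0.048,-0.019,0,0,0,0.048,-0.019,0,0,0,0.048,-0.019,0,0,0]'
python3 - <<'E'
from h import *
c=manip.camera("top")["image"];w=manip.camera("wrist")["image"]
o=np.zeros((600,800,3),np.uint8);o[:384,:512]=w;o[384:594,:495]=cv2.resize(c[180:250,145:310],None,fx=3,fy=3);cv2.imwrite("pics/p2.png",o)
E
```

```text
clock: 2.2
tcp_pos: [533.1, 184.1, 50.4]
orientation: [-0.005, 0.212, 0.977, -0.003]
contact_force: [-0.7, -0.6, -0.7]
gripper_width: 0.1
grip_force: 0.0
clock: 3.3
tcp_pos: [497.5, 186.4, 56.1]
orientation: [0.0, 0.213, 0.977, 0.0]
contact_force: [-0.2, 0.2, 0.0]
gripper_width: -0.4
grip_force: 0.0
```

View pics/p2.png

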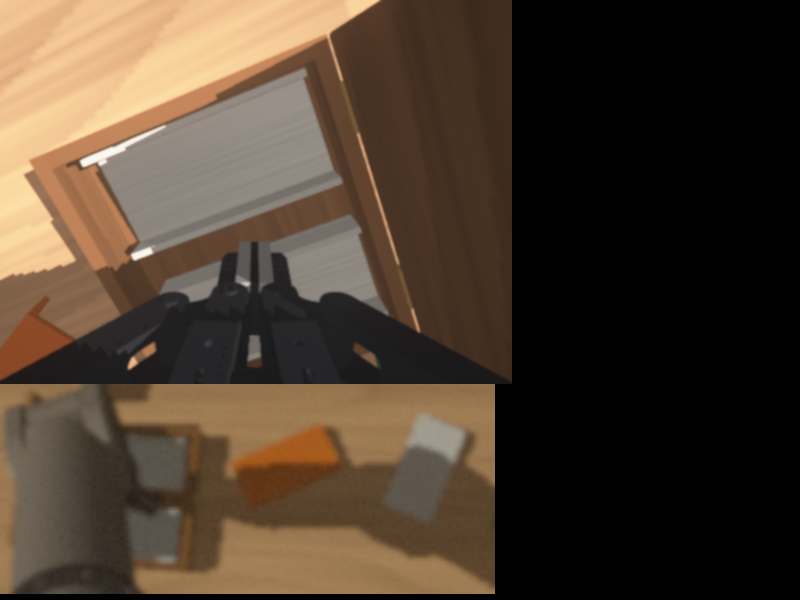

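Run:
```python
from h import *
np.set_printoptions(precision=1,suppress=True)
c=wcam();P=lambda l,z:np.array([ray(c,u,v,z)[:2] for u,v in l])
q=P([(136,261),(342,182),(352,215),(163,286),(80,163),(305,70)],28)
bc=np.array([500.7,176.3]);a=np.radians(87);M=np.array([[np.cos(a),np.sin(a)],[-np.sin(a),np.cos(a)]])
print(q);print((q-bc)@M.T)
print(manip.sense()["tcp_pos"])
```

```text
[[484.4 120. ]
 [489.3 238.8]
 [508.4 237.4]
 [504.3 125.9]
 [425.1 122.2]
 [431.4 241.9]]
[[-57.1  13.3]
 [ 61.8  14.6]
 [ 61.4  -4.5]
 [-50.1  -6.3]
 [-58.   72.7]
 [ 61.9  72.7]]
[497.5 186.3  56.1]
```

```bash
python3 -m inch '[0,0,-0.06,0,0,0,0,-0.12,0,0,-0.239,-0.383,-0.18,-0.097,85,-0.239,-0.383,-0.18,-0.097,85,-0.239,-0.383,-0.18,-0.097,85,-0.239,-0.383,-0.18,-0.097,85,-0.239,-0.383,-0.18,-0.097,85,-0.239,-0.383,-0.18,-0.097,85,-0.239,-0.383,-0.18,-0.097,85,-0.239,-0.383,-0.18,-0.097,85,-0.239,-0.383,-0.18,-0.097,85,-0.239,-0.383,-0.18,-0.097,85,-0.239,-0.383,-0.18,-0.097,85,-0.239,-0.383,-0.18,-0.097,85]'
python3 - <<'E'
from h import *
s=manip.sense();print(s["tcp_pos"],s["orientation"])
c=manip.camera("wrist");cv2.imwrite("pics/w3.png",cv2.resize(c["image"],(800,600),interpolation=cv2.INTER_CUBIC))
E
```

```text
clock: 4.85
tcp_pos: [543.5, -169.8, 199.8]
orientation: [-0.0, 0.187, 0.982, 0.0]
contact_force: [-0.4, -0.0, 0.3]
gripper_width: 84.9
grip_force: 0.0
[ 543.45952055 -169.79998128  199.76952949] [-3.73086301e-04  1.86924225e-01  9.82374204e-01  3.43953085e-04]
```

View pics/w3.png

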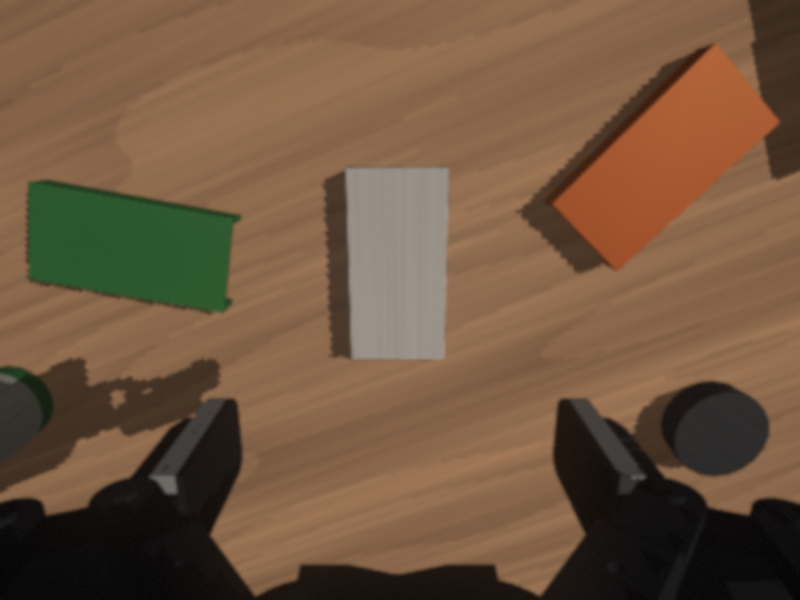

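Run:
```python
from h import *
np.set_printoptions(precision=1,suppress=True)
c=wcam();P=lambda l,z:np.array([ray(c,(u+.5)*.64-.5,(v+.5)*.64-.5,z)[:2] for u,v in l])
b=P([(345,168),(448,168),(445,359),(351,359)],20);m=b.mean(0);s=manip.sense()
print(b,m,np.linalg.norm(b-np.roll(b,1,0),axis=1));e=b[2]+b[3]-b[0]-b[1];print(np.degrees(np.arctan2(e[1],e[0])))
r=rot(s["orientation"]);print(r.as_matrix());print("delta tool",r.inv().apply(np.r_[m,0]-s["tcp_pos"])/800)
```

```text
[[ 476.9 -177.3]
 [ 498.9 -121.6]
 [ 610.8 -164.3]
 [ 588.5 -220.8]] [ 543.8 -171. ] [119.7  59.9 119.8  60.7]
-21.092100099322085
[[-0.9  0.4 -0. ]
 [ 0.4  0.9  0. ]
 [ 0.   0.  -1. ]]
delta tool [-0.  -0.   0.2]
```

```bash
python3 -m inch '[0,-0.0015,0.06,-0.015,85,0,-0.0015,0.12,-0.015,85,0,-0.0015,0.18,-0.015,85,0,-0.0015,0.22,-0.015,85,0,-0.0015,0.235,-0.015,85,0,-0.0015,0.242,-0.015,85,0,-0.0015,0.247,-0.015,85,0,-0.0015,0.247,-0.015,85,0,-0.0015,0.247,-0.015,55,0,-0.0015,0.247,-0.015,55,0,-0.0015,0.247,-0.015,55,0,-0.0015,0.247,-0.015,55,0,-0.0015,0.247,-0.015,55]' 50
```

```text
clock: 6.25
tcp_pos: [543.9, -173.0, 4.0]
orientation: [0.001, 0.184, 0.983, 0.0]
contact_force: [-1.1, 0.1, 7.1]
gripper_width: 58.7
grip_force: 53.1
```

```bash
python3 -m inch '[0,0,-0.02,0,55,0,0,-0.08,0,55,0,0,-0.14,0,55,0.21,0.386,-0.17,0.4,55,0.21,0.386,-0.17,0.8,55,0.21,0.386,-0.17,0.8,55,0.21,0.386,-0.17,0.8,55,0.21,0.386,-0.17,0.8,55,0.21,0.386,-0.17,0.8,55,0.21,0.386,-0.17,0.8,55,0.21,0.386,-0.17,0.8,55,0.21,0.386,-0.17,0.8,55,0.21,0.386,-0.17,0.8,55,0.21,0.386,-0.17,0.8,55]'
python3 -m inch '[0,0,0,0.2,55,0,0,0,0.4,55,0,0,0,0.6,55,0,0,0,0.8,55,0,0,0,0.8,55]'
python3 -m inch '[0,0,0,0.2,55,0,0,0,0.4,55,0,0,0,0.6,55,0,0,0,0.8,55,0,0,0,0.8,55,0,0,0,0.8,55,0,0,0,0.8,55]'
python3 - <<'E'
from h import *
s=manip.sense();print(s["tcp_pos"],s["orientation"]);print(rot(s["orientation"]).as_matrix().round(3))
c=manip.camera("wrist");cv2.imwrite("pics/w4.png",cv2.resize(c["image"],(800,600),interpolation=cv2.INTER_CUBIC))
E
```

```text
clock: 7.65
tcp_pos: [498.7, 173.5, 138.8]
orientation: [0.0, 0.386, 0.922, -0.0]
contact_force: [0.1, -0.2, -1.1]
gripper_width: 58.5
grip_force: 55.1
clock: 8.15
tcp_pos: [498.6, 174.0, 138.5]
orientation: [0.0, 0.57, 0.822, -0.0]
contact_force: [0.7, -0.2, -1.3]
gripper_width: 58.5
grip_force: 55.1
clock: 8.85
tcp_pos: [498.4, 175.3, 138.5]
orientation: [-0.0, 0.726, 0.687, -0.0]
contact_force: [-0.3, -0.5, -0.7]
gripper_width: 58.6
grip_force: 55.1
[498.44297799 175.32631306 138.52585574] [-4.79322313e-05  7.26204123e-01  6.87479141e-01 -1.71057158e-05]
[[ 0.055  0.999 -0.   ]
 [ 0.999 -0.055  0.   ]
 [ 0.    -0.    -1.   ]]
```

View pics/w4.png

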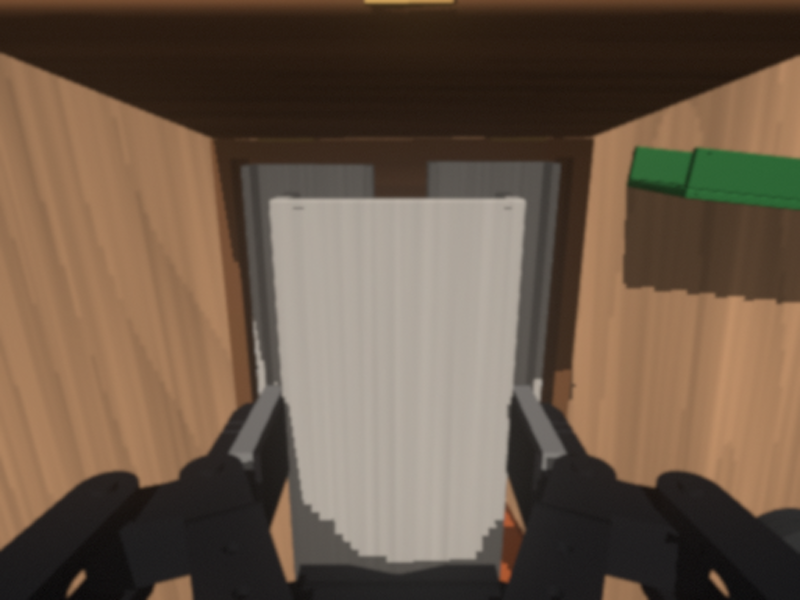

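Run:
```python
from h import *
np.set_printoptions(precision=1,suppress=True)
c=wcam();P=lambda l,z:np.array([ray(c,(u+.5)*.64-.5,(v+.5)*.64-.5,z)[:2] for u,v in l])
bc=np.array([500.7,176.3]);a=np.radians(87);M=np.array([[np.cos(a),np.sin(a)],[-np.sin(a),np.cos(a)]])
B=lambda p:(p-bc)@M.T
print("c end",B(P([(270,199),(525,199)],155)),"->centre x = minus 60")
print("hinge rim edge",B(P([(217,138),(593,138)],38)))
print("inner corners",B(P([(242,163),(562,163)],28)))
print("inner legs",B(P([(374,165),(428,163)],28)))
# lid angle from w1 (free edge far corner)
T=np.array(c["T_tool_cam"]);r=rot([0,.2124453,.97717,0]);w=dict(c)
w["origin"]=np.array([529.88,177.85,231.2])+r.apply(T[:3,3]);w["rotation"]=np.roll((r*R.from_matrix(T[:3,:3])).as_quat(),1)
for th in np.arange(1.5,1.9,.05):
    pts=[]
    for rad_t in (0,9):
        x=74+148*np.cos(th)+rad_t*np.sin(th);z=38+148*np.sin(th)-rad_t*np.cos(th)
        xy=np.array([x,-83])@M+bc;pts.append(np.r_[xy,z])
    print(round(th,2),(proj(w,np.array(pts))/.64).ravel())
```

```text
c end [[ 59.9  31.7]
 [ 59.8 -27.3]] ->centre x = minus 60
hinge rim edge [[ 74.1  79.8]
 [ 73.7 -82.4]]
inner corners [[ 63.2  72.7]
 [ 62.9 -72.9]]
inner legs [[ 62.2  12.7]
 [ 63.  -11.9]]
1.5 [644.9 395.4 667.  386.9]
1.55 [626.6 402.2 649.2 394.2]
1.6 [608.  408.5 630.9 401.1]
1.65 [589.2 414.2 612.2 407.5]
1.7 [570.4 419.5 593.4 413.4]
1.75 [551.7 424.1 574.6 418.8]
1.8 [533.3 428.1 555.8 423.5]
1.85 [515.3 431.5 537.3 427.7]
```

```bash
python3 -m inch '[0,0.002,0.04,0,55,0,0.002,0.08,0,55,0,0.002,0.11,0,55,0,0.002,0.13,0,55,0,0.002,0.14,0,55,0,0.002,0.146,0,55,0,0.002,0.150,0,55,0,0.002,0.150,0,55,0,0.002,0.150,0,55]'
```

```text
clock: 9.85
tcp_pos: [500.5, 175.9, 19.1]
orientation: [0.0, 0.727, 0.687, 0.001]
contact_force: [-0.1, 0.1, -1.0]
gripper_width: 58.5
grip_force: 55.1
```

```bash
python3 -m inch '[0,0,0.002,0,55,0,0,0.004,0,55,0,0,0.004,0,55,0,0,0.004,0,66,0,0,0.004,0,72,0,0,0.004,0,72,0,0,0.004,0,72]'
python3 -m inch '[0,0,-0.01,0,72,0,0,-0.04,0,72,0,0,-0.1,0,72,0,0,-0.16,0,72,0,0,-0.22,0,72,0,0,-0.26,0,40,0,0,-0.26,0,0,0,0,-0.26,0,0]'
python3 - <<'E'
from h import *
s=manip.sense();print(s["tcp_pos"],s["joint_positions"])
c=manip.camera("wrist");cv2.imwrite("pics/w5.png",cv2.resize(c["image"],(800,600),interpolation=cv2.INTER_CUBIC))
E
```

```text
clock: 10.55
tcp_pos: [500.0, 175.7, 15.2]
orientation: [0.0, 0.727, 0.687, -0.0]
contact_force: [0.4, -0.0, 0.2]
gripper_width: 72.3
grip_force: 0.0
clock: 11.35
tcp_pos: [500.1, 175.8, 224.1]
orientation: [-0.0, 0.727, 0.687, 0.001]
contact_force: [-0.4, 0.8, -0.8]
gripper_width: 28.9
grip_force: 0.0
[500.08166334 175.82864932 224.105584  ] [-0.98959097  0.27922695  0.64773208  1.94315422 -0.20258785  0.98156947
 -0.30426456]
```

View pics/w5.png

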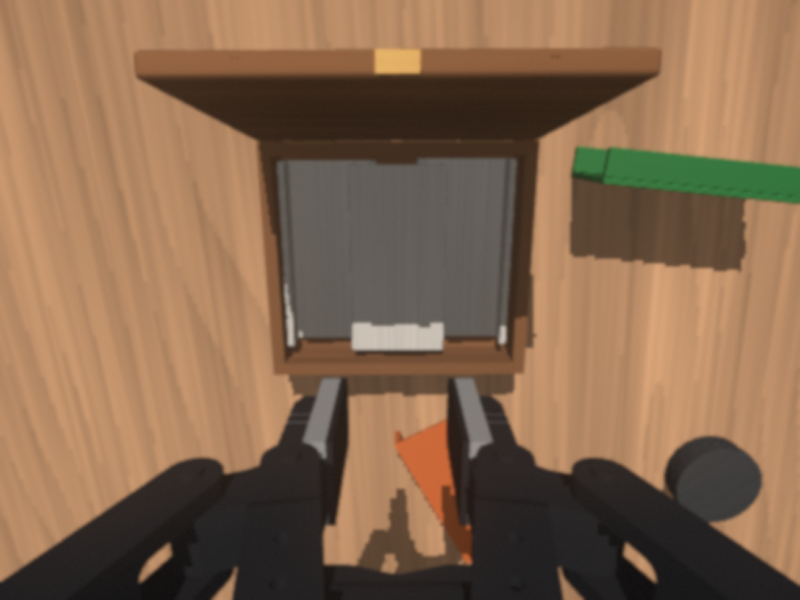

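```bash
python3 -m inch '[0.06,0,0,0,0,0.12,0,0,0,0,0.18,0,0,0,0,0.1875,0,0,0,0,0.1875,0,0,0,0,0.1875,0,0.04,0,0,0.1875,0,0.079,0,0,0.1875,0,0.079,0,0,0.1875,0,0.079,0,0]'
python3 - <<'E'
from h import *
s=manip.sense();print(s["joint_positions"]);print(rot(s["orientation"]).as_matrix().round(3))
E
```

```text
clock: 12.3
tcp_pos: [508.6, 323.3, 159.9]
orientation: [0.0, 0.728, 0.686, -0.001]
contact_force: [-0.2, 0.3, -0.4]
gripper_width: -0.3
grip_force: 0.0
[-1.08337346  0.48345403  0.55460439  1.82940925 -0.31184721  0.91852107
 -0.44739475]
[[ 0.059  0.998 -0.001]
 [ 0.998 -0.059 -0.002]
 [-0.002 -0.001 -1.   ]]
```

```bash
python3 -m inch '[-0.03,0,0,0,0,-0.05,0,0,0,0,-0.06,0,-0.001,0,0,-0.07,0,-0.0025,0,0,-0.09,0,-0.001,0,0,-0.111,0,0,0,0,-0.13,0,0.006,0,0,-0.15,0,0.013,0,0,-0.167,0,0.024,0,0,-0.184,0,0.035,0,0,-0.184,0,0.035,0,0]'
python3 -m inch '[-0.014,0,0.015,0,0,-0.027,0,0.03,0,0,-0.037,0,0.048,0,0,-0.045,0,0.066,0,0,-0.05,0,0.086,0,0,-0.053,0,0.1,0,0,-0.053,0,0.104,0,0,-0.053,0,0.107,0,0,-0.053,0,0.109,0,0,-0.053,0,0.109,0,0]'
python3 - <<'E'
from h import *
c=manip.camera("scene")["image"];w=manip.camera("wrist")["image"]
o=np.zeros((600,800,3),np.uint8);o[:384,:512]=w;o[384:594,:500]=cv2.resize(c[150:220,280:405],None,fx=4,fy=3);cv2.imwrite("pics/p6.png",o)
E
```

```text
clock: 13.4
tcp_pos: [498.8, 175.1, 130.5]
orientation: [-0.0, 0.728, 0.685, -0.002]
contact_force: [-0.2, -0.1, -0.0]
gripper_width: 0.1
grip_force: 0.0
clock: 14.4
tcp_pos: [497.3, 135.8, 46.8]
orientation: [-0.001, 0.727, 0.686, -0.0]
contact_force: [-7.2, -3.3, 23.2]
gripper_width: -0.0
grip_force: 12.0
```

View pics/p6.png

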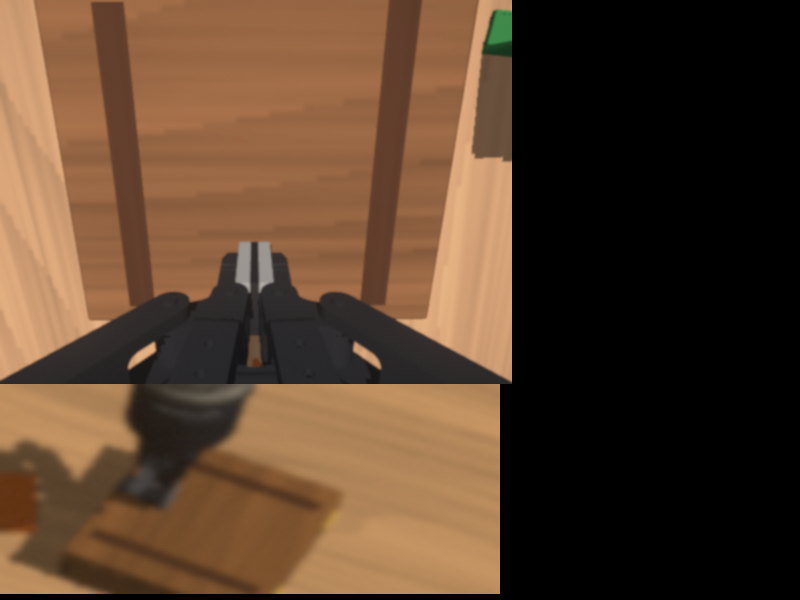

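```bash
python3 -m inch '[0,0,-0.02,0,0,0,0,-0.08,0,0,0,0,-0.14,0,0,0,0,-0.2,0,0,-0.1,0,-0.2,0,0,-0.2,0,-0.2,0,0,-0.2,0,-0.2,0,0,-0.2,0,-0.2,0,0,-0.2,0,-0.2,0,0]'
python3 - <<'E'
from h import *
c=manip.camera("scene")["image"];w=manip.camera("wrist")["image"]
o=np.zeros((600,800,3),np.uint8);o[:384,:512]=w;o[384:594,:500]=cv2.resize(c[150:220,280:405],None,fx=4,fy=3);cv2.imwrite("pics/p7.png",o)
E
```

```text
clock: 15.4
tcp_pos: [488.5, -25.4, 205.4]
orientation: [0.0, 0.728, 0.685, 0.0]
contact_force: [0.2, 0.6, 0.3]
gripper_width: -0.2
grip_force: 0.0
```

View pics/p7.png

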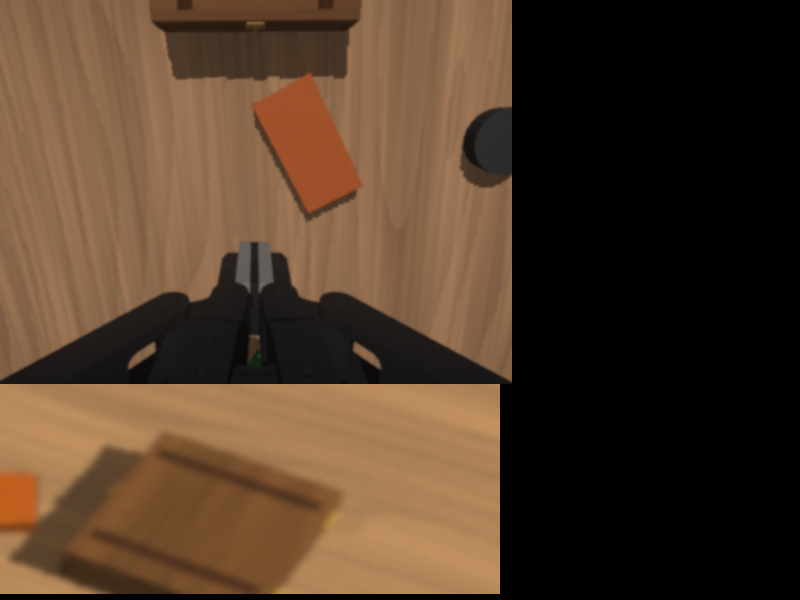

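The lid lies flat on the box with no visible gap. It stayed at the same position in the scene crop after the tool left, and the press ended at z 46.8, where a shut lid's top should be at 47.

```bash
python3 -c "
from station import manip
print(manip.job_done())"
```

```text
the job is handed in; nothing more can be done
None
```

The job is handed in at about 15 s of the 70 s limit, but no verdict came back: the standing channel is on its back, the bench channel looked nested over the other two, and the lid is shut with the arm clear; the jar, buckle and tin were never touched.

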